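Unclip the wash cartridge from its dock and lay it in the rinse tray

ROBOT

A 6-joint arm with a two-finger parallel gripper is mounted at the origin on a cart in front of the work surface, level with it; the furniture and walls round the work are solid. World frame = base frame: x ahead of the robot, y to its left, z up, the work surface at z = 0. Lengths are in mm, angles in rad, forces in N, time in s.
With the tool pointing down it reaches from about 350 to 875 mm from the base axis. Payload 4.2 kg.
Tool frame: the origin (TCP) lies between the finger pads; the fingertips stand 11 mm ahead of it and the grasp point (between the pads) lies 8 mm behind it; z points along the fingers, y is the direction in which the jaws open and shut (so a half turn about z gives the same grasp; the last joint's range is limited). The gripper opens to 85 mm and grips with 20 to 120 N. Pads are 22 mm wide; open, the fingers measure 114 mm over their backs; the gripper's body (76 mm by 85 mm) begins 54 mm behind the grasp point. The pads swing forward as they close: fully open they stand 13 mm farther back than shut.
Start: joints at [-1.069, 0.385, 0.008, 0, -1.194, -0.259], TCP at [150.281, -606.642, 242.312] pointing down, gripper open.
Joint ranges: [-3.14, 3.14], [-1.21, 2.06], [-1.07, 1.41], [-3.16, 2.05], [-2.99, -0.16], [-3.1, 3.1]. Speed limits (rad/s): [2.79, 2.79, 3.14, 3.14, 3.14, 3.14].

INTERFACE

Orientations are given as a unit quaternion [x, y, z, w].
In Python, from bench import * gives the robot as it stands.
- The arm moves only by the tool servo_tool, never from a script. Its argument "rows" is a list of rows, each a list of 7 numbers: the opening, from 0 (shut) to 1 (fully open), then the shift along the tool's x, y, z in cm, then the turn, a rotation vector about the tool's x, y, z in degrees. A call has 1 to 12 rows; each row shifts and turns the commanded pose from where the row before left it, along the tool's axes as they then stand; what a row does not reach is not made up. A row lasts 1/10 s, in which the tool goes at most 50 mm and 8.59 degrees, less where a joint would pass 70% of its speed; a pose out of reach is approached as far as the arm can. A call is refused whole if a number of a shift passes 5 or a number of a turn 8.59, either way. A call with a gripper value outside its range is refused whole. The fingers move at their own pace and stop on an object; the grip force is fixed at half the most. Time passes only in rows, so rows that do not move let the fingers close. It gives the time, the measured TCP pose, the force and the opening at its end, in the units of the state.
- read_state(): the state, without advancing time (a new reading comes with each control period).
- get_image(name): name is "scene" or "top" or "wrist"; returns a dict with "image" (420x560x3 uint8, red, green, blue), "mtx" (3x3 intrinsics, pixels), "extrinsics" (4x4, takes a point from camera to world coordinates). Camera axes: x right, y up, looking along -z (the intrinsics and any distortion apply to the point x, -y, -z); pixel columns grow to the right and rows downward; lengths in mm; the calibration is good to about 2 mm. A picture is of the moment at which its call begins. There is no depth.
- job_done(): hands the job in, once; it reports no verdict.
The state is a dict: "clock": time; "joints": joint angles; "joint_vel": joint speeds; "joint_efforts": joint torques, N m; "position": TCP position; "ee_rot": TCP orientation; "contact_force": force on the tool from outside, world axes, zero at the start; "wrist_torque": the same for the moment, N m; "gripper_width": finger opening in mm.
Only numpy, scipy, OpenCV 4.12 (cv2) and the standard library are available. Lean on these libraries where they do the work, as an engineer would, in place of code of your own. Each camera call takes 0.05 s, during which the arm holds its last target. There are 200 camera calls.

TASK

Take the blue wash cartridge off its dock: push its orange release button down against the spring until it stops, keep it held down with moderate force while you slide the cartridge straight out of the open end of the rails without forcing the clip, then set it down gently, upright and flat, in the shallow green rinse tray and let go. Leave the bottle, the timer and the marker alone.

Things in the scene. Friction and masses are not known exactly. Their poses are not given: they have to be found in the camera images.
- dock: fixed grey and white dock, 210 x 112 mm, rear housing 72 mm high. Origin under the middle of the seated cartridge, 10 mm below the level floor it slides on. x points to the rear housing (its face at x = +44 mm), z up. The cartridge comes out level along -x, over an apron that reaches to x = -130 mm. The dock's height on the bench varies by 15 mm
- rail_end (a point): on the dock's centre line, on its floor, at the open end of the two side rails (x = -35 mm from the dock's origin; same axes). The rails' lips cover the cartridge's base flange (1.5 mm play each side, 2 mm in height), so it can be lifted only after sliding out 77 mm or more
- catch (a point): on the dock's centre line and floor, midway between two pairs of steel catch teeth (14 mm gap between the pairs along x, 36 mm either side of the line, tops 62 to 71 mm above the dock's origin). Each pair stops the button's side ears while the button is up; the ears are past the second pair after sliding 51 mm; let up between the pairs the button catches again
- cartridge_centre (a point): middle of the loose blue wash cartridge (0.15 kg; black base flange 84 x 84 x 6 mm, blue body to 28 mm, orange button plate on top from 45 to 51 mm), 20 mm above its underside; at the start it is clipped in the dock with the dock's axes: x to its two metal spigots (8 mm long), z up
- release_fin (a point): middle of the upright orange fin on the release button's plate (80 x 60 mm, one piece with it): 12 mm thick along the cartridge's x, 28 mm wide, 30 mm high. The point is 15 mm above the plate and, button up, 66 mm above the cartridge's underside. Grip the fin and push down, or push on the plate; the cartridge can be carried by the fin
- button (a joint): travel of the release button in m, 0 = up. Spring: 3 N at the start, 6 N at 0.016. The catch's height setting is not known: the ears clear the teeth at a travel between 0.004 and 0.013 and land on a hard ledge 0.002 deeper, along which they slide out. So push till it stops, 8 to 12 N, and keep that; pushing, pulling on the catch or wedging with over 22 N breaks the clip
- tray: fixed shallow green rinse tray, 180 x 160 mm outside, 4 mm walls 14 mm high, floor 4 mm above the worktop. Origin at the centre of its underside, x along its 180 mm side
- brown_bottle: loose brown bottle with a dark cap, 42 mm across, 75 mm high, origin under its centre; a bystander
- timer: loose bench timer, 66 x 62 x 18 mm, origin under its centre; a bystander
- marker_pen: loose marker, 135 mm long, 17 mm thick, lying, origin under its centre; a bystander
There are look-alikes about, which are no part of the job. What is shaped like the part that bears cartridge_centre but purple is not meant.

How it is judged (in metres and radians):
On the way, in this order (a step that is already met when the one before it is completed fails the run):
1. the release button is held down with the cartridge still seated (value of joint button above 0.004 m and x of cartridge_centre in the frame of dock above -0.004 m), for 0.1 s.
2. the cartridge has been slid out of the rails (x of cartridge_centre in the frame of dock below -0.07 m), for 0.1 s.
At the end, for the whole second after the job is handed in: the cartridge stands upright (within 0.06 rad) and at rest flat on the tray's floor (centre within 60 mm along and 50 mm across of the tray's centre, no higher than 4 mm above its lying height), let go (x of cartridge_centre in the frame of tray between -0.06 and 0.06 m and y of cartridge_centre in the frame of tray between -0.05 and 0.05 m and z of cartridge_centre in the frame of tray below 0.028 m and angle between cartridge_centre's own z axis and vertical below 0.06 rad and linear speed of cartridge below 0.01 m/s); the robot touches nothing.
It fails at once if the clip or rails are forced: more than 22 N between cartridge and dock (contact force between cartridge and dock above 22 N).
It fails at once if the cartridge is banged or pressed into the tray with more than 25 N (contact force between cartridge and tray above 25 N).
It fails at once if a bystander is moved by more than 30 mm (distance of any of brown_bottle, timer, marker_pen from where it was at the start of the episode above 0.03 m).
It also fails if it takes over 72 s, if anything falls off the work surface, if the arm or the gripper's body presses on something with over 40 N, if the wrist force passes 120 N, or if a joint passes its speed limit or range.

## Working session

There is one attempt and no reset: what is moved stays moved. The work goes in short steps, Python scripts to look and compute and a tool call to move; the robot and the scene stay as the last step left them, time stands still between calls to the robot, and variables do not carry over. Pictures are saved under pics/ and viewed, about 8 in all and at most 12, crops included, and the job is handed in when it is done.

Besides the shell and the picture viewer there is one more tool, called after ">>>" by a JSON object that holds its "fn" and its "kwargs", one argument or row to a line. servo_tool: Moves the arm, as the interface text tells. Its arguments: {"type":"object","properties":{"rows":{"type":"array","items":{"type":"array","items":{"type":"number"}}}},"required":["rows"]}

```bash
mkdir -p pics; ls; cat > h.py <<'E'
from bench import *
import numpy as np, cv2
from scipy.spatial.transform import Rotation as R
def snap(n,f):
    d=get_image(n); cv2.imwrite('pics/'+f+'.png',d['image'][:,:,::-1]); np.savez('pics/'+f+'.npz',mtx=d['mtx'],ext=d['extrinsics']); return d
def ray(f,u,v,z):
    d=np.load('pics/'+f+'.npz'); K=d['mtx'];E=d['ext']
    p=np.linalg.inv(K)@[u,v,1]; c=np.array([p[0],-p[1],-p[2]]); w=E[:3,:3]@c; o=E[:3,3]
    return o+w*(z-o[2])/w[2]
def proj(f,P):
    d=np.load('pics/'+f+'.npz'); K=d['mtx'];E=d['ext']
    c=E[:3,:3].T@(np.array(P,float)-E[:3,3]); q=K@[c[0],-c[1],-c[2]]; return q[:2]/q[2]
E
python3 - <<'E'
from h import *
for n in ("scene","top"):
    d=snap(n,n+"0"); print(n,{k:v for k,v in d.items() if k!='image'})
print(read_state())
a=cv2.imread('pics/scene0.png');b=cv2.imread('pics/top0.png')
E
```

```text
pics
scene {'mtx': array([[451.13719815,   0.        , 273.11844895],
       [  0.        , 451.13719815, 213.86341518],
       [  0.        ,   0.        ,   1.        ]]), 'extrinsics': array([[-4.35827606e-01,  6.88235194e-01, -5.79988462e-01,
        -1.41720782e+02],
       [-9.00029592e-01, -3.32541237e-01,  2.81714500e-01,
         3.41768027e+02],
       [ 1.01575333e-03,  6.44785735e-01,  7.64362692e-01,
         9.38824131e+02],
       [ 0.00000000e+00,  0.00000000e+00,  0.00000000e+00,
         1.00000000e+00]])}
top {'mtx': array([[484.02671887,   0.        , 288.23811412],
       [  0.        , 484.02671887, 207.16499411],
       [  0.        ,   0.        ,   1.        ]]), 'extrinsics': array([[-5.12460565e-03,  9.84848656e-01, -1.73340310e-01,
         2.84243029e+02],
       [-9.99912959e-01, -7.15415788e-03, -1.10857259e-02,
         2.33436329e+00],
       [-1.21578662e-02,  1.73268412e-01,  9.84799596e-01,
         1.39306101e+03],
       [ 0.00000000e+00,  0.00000000e+00,  0.00000000e+00,
         1.00000000e+00]])}
{'clock': 0.1, 'joints': array([-1.06941921e+00,  3.85490817e-01,  6.72297046e-03, -4.22028460e-04,
       -1.19400901e+00, -2.58646503e-01]), 'joint_vel': array([-0.00259983, -0.00190656,  0.00620773,  0.00222237,  0.00148826,
        0.00040111]), 'joint_efforts': array([-1.00671579e-03, -3.93319666e+01,  1.88927186e+01,  4.19792354e+00,
       -2.63017508e-03,  8.87788275e-06]), 'position': array([ 150.13511817, -606.16689828,  241.31067998]), 'ee_rot': array([-1.20990262e-01,  9.92653181e-01,  9.92370849e-04, -1.85177121e-04]), 'contact_force': array([ 0.82872777, -0.55366402,  0.37870651]), 'wrist_torque': array([ 0.00247917, -0.03169714, -0.01853525]), 'gripper_width': 85.48526579846335}
```

View pics/top0.png

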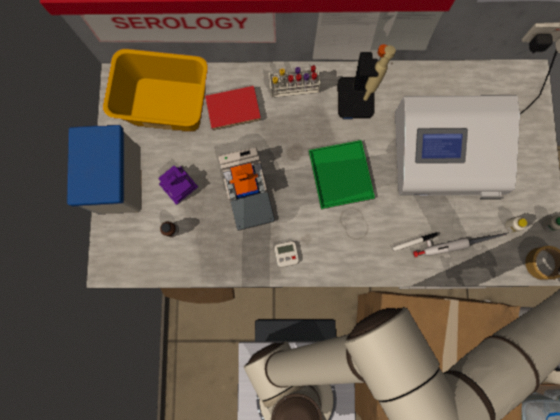

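View pics/scene0.png

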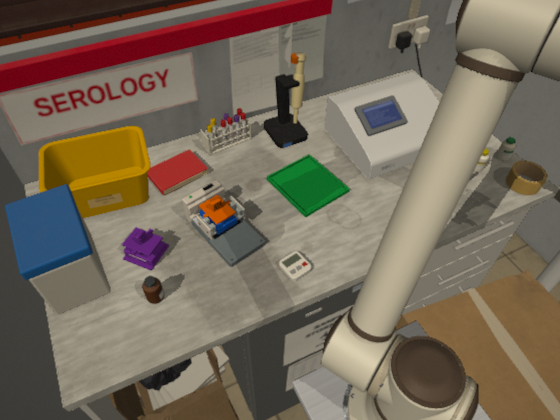

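The top view shows the dock at about (247,190) with its rear housing at (240,158), the tray at (342,174), the timer at (286,253), the bottle at (168,229) and the purple look-alike at (178,184). I'll enlarge crops of dock and tray.

```bash
python3 - <<'E'
from h import *
a=cv2.imread('pics/top0.png')[135:240,200:390]
b=cv2.imread('pics/scene0.png')[150:280,160:370]
a=cv2.resize(a,None,fx=4,fy=4,interpolation=cv2.INTER_CUBIC);
cv2.imwrite('pics/c0.png',a)
print(ray('top0',342,174,4), ray('top0',244,180,60))
E
```

```text
[ 626.77831076 -140.90477675    4.        ] [597.78570064 142.04030597  60.        ]
```

View pics/c0.png

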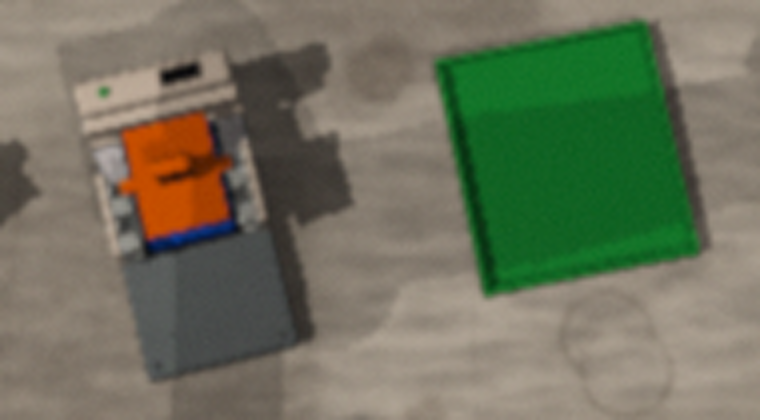

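```bash
python3 - <<'E'
from h import *
def P(u,v,z): return ray('top0',200+u/4-.4,135+v/4-.4,z)
t=[P(*p,14) for p in [(437,62),(648,22),(698,252),(487,295)]]
print(np.round(t,1)); c=np.mean(t,0); x=(t[0]+t[1]-t[2]-t[3]); y=t[0]+t[3]-t[1]-t[2]
print('tray',c,np.degrees(np.arctan2(x[1],x[0])),np.linalg.norm(x)/2,np.linalg.norm(y)/2,np.degrees(np.arctan2(y[1],y[0])))
t=[P(*p,68) for p in [(123,130),(208,112),(235,228),(147,243)]]
c=np.mean(t,0); x=(t[0]+t[1]-t[2]-t[3]); y=t[0]+t[3]-t[1]-t[2]
print('plate',c,np.degrees(np.arctan2(x[1],x[0])),np.linalg.norm(x)/2,np.linalg.norm(y)/2,np.degrees(np.arctan2(y[1],y[0])))
a=P(152,380,15);b=P(298,340,15);print('apron',a,b,(a+b)/2,np.linalg.norm(a-b),np.degrees(np.arctan2(*(a-b)[[1,0]]))-90)
s=read_state();print(R.from_quat(s['ee_rot']).as_matrix())
E
```

```text
[[ 697.6  -43.9   14. ]
 [ 726.9 -200.3   14. ]
 [ 553.3 -231.    14. ]
 [ 522.8  -77.8   14. ]]
tray [ 625.1707567  -138.25807205   14.        ] 10.507361024867416 177.19863556528776 157.69016880228992 100.93298840445733
plate [598.53923383 140.8061486   68.        ] 12.819823221556025 84.83022421724175 61.80568271756501 100.65200857610827
apron [462.45328688 163.58733477  15.        ] [490.7488966   58.73956897  15.        ] [476.60109174 111.16345187  15.        ] 108.59878232288786 15.102807342318712
[[-9.70722644e-01 -2.40202370e-01 -6.07767735e-04]
 [-2.40203105e-01  9.70720743e-01  1.92535090e-03]
 [ 1.27498898e-04  2.01496942e-03 -9.99997962e-01]]
```

>>> {"fn": "servo_tool", "kwargs": {
  "rows": [
    [0.5,-3.4,3.4,0,0,0,0],
    [0.5,-3.4,3.4,0,0,0,0],
    [0.5,-3.4,3.4,0,0,0,0],
    [0.5,-3.4,3.4,0,0,0,0],
    [0.5,-3.4,3.4,0,0,0,0],
    [0.5,-3.4,3.4,0,0,0,0],
    [0.5,-3.4,3.4,0,0,0,0],
    [0.5,-3.4,3.4,0,0,0,0],
    [0.5,-3.4,3.4,0,0,0,0]
  ]
}}

```text
clock: 1.0
position: [374.1, -234.1, 242.2]
ee_rot: [-0.121, 0.993, 0.0, 0.0]
contact_force: [0.9, -0.2, 0.3]
gripper_width: 42.6
```

>>> {"fn": "servo_tool", "kwargs": {
  "rows": [
    [0.5,-3.4,3.4,0,0,0,0],
    [0.5,-3.4,3.4,0,0,0,0],
    [0.5,-3.4,3.4,0,0,0,0],
    [0.5,-3.4,3.4,0,0,0,0],
    [0.5,-3.4,3.4,0,0,0,0],
    [0.5,-3.4,3.4,0,0,0,0],
    [0.5,-3.4,3.4,0,0,0,0],
    [0.5,-3.4,3.4,0,0,0,0],
    [0.5,0,0,0,0,0,0]
  ]
}}

```text
clock: 1.9
position: [574.5, 97.7, 240.7]
ee_rot: [-0.123, 0.992, -0.0, -0.0]
contact_force: [-1.3, -0.8, 0.1]
gripper_width: 42.9
```

>>> {"fn": "servo_tool", "kwargs": {
  "rows": [
    [0.5,0,0,0,0,0,-8.1],
    [0.5,0,0,0,0,0,-8.1],
    [0.5,0,0,0,0,0,-8.1],
    [0.5,0,0,0,0,0,-8.1],
    [0.5,0,0,0,0,0,-8.1],
    [0.5,0,0,0,0,0,-8.1],
    [0.5,0,0,0,0,0,-8.1],
    [0.5,0,0,0,0,0,-8.1],
    [0.5,0,0,0,0,0,-8.1],
    [0.5,0,0,0,0,0,-8.1],
    [0.5,0,0,0,0,0,-8.1],
    [0.5,0,0,0,0,0,0]
  ]
}}

```text
clock: 3.1
position: [571.9, 93.0, 241.9]
ee_rot: [0.782, -0.623, -0.0, 0.0]
contact_force: [1.0, -0.3, 0.4]
gripper_width: 43.1
```

```bash
python3 - <<'E'
from h import *
d=snap('wrist','w1');print(d['mtx'],d['extrinsics'])
cv2.imwrite('pics/w1b.png',cv2.resize(cv2.imread('pics/w1.png'),(800,600)))
s=read_state();print(s);print(R.from_quat(s['ee_rot']).as_matrix().round(4))
E
```

```text
[[377.1216059    0.         282.56702597]
 [  0.         377.1216059  210.25076858]
 [  0.           0.           1.        ]] [[-9.74177535e-01  2.16810517e-01  6.30184850e-02  5.87093589e+02]
 [-2.25782922e-01 -9.36016182e-01 -2.69992184e-01  2.45857806e+01]
 [ 4.49176830e-04 -2.77248818e-01  9.60798049e-01  3.74415568e+02]
 [ 0.00000000e+00  0.00000000e+00  0.00000000e+00  1.00000000e+00]]
{'clock': 3.15, 'joints': array([ 4.40481609e-01,  3.08241626e-01, -1.07088414e-01, -2.01026048e-04,
       -1.15635768e+00, -2.16466760e-01]), 'joint_vel': array([ 8.59733140e-05,  1.78541581e-03,  5.88446574e-03,  2.16930149e-03,
        4.47287903e-04, -1.67457229e-02]), 'joint_efforts': array([ 7.25335281e-03, -3.50116074e+01,  1.85613316e+01,  4.12389770e+00,
       -1.76436257e-03,  1.51297026e-01]), 'position': array([571.99236486,  93.01467342, 241.95324654]), 'ee_rot': array([ 7.81686214e-01, -6.23671753e-01, -2.79185973e-04,  3.59390873e-04]), 'contact_force': array([ 0.21808049, -0.00499112, -0.38825721]), 'wrist_torque': array([-0.04498326, -0.01741813,  0.02349919]), 'gripper_width': 42.60380794257678}
[[ 2.221e-01 -9.750e-01 -9.000e-04]
 [-9.750e-01 -2.221e-01 -2.000e-04]
 [ 0.000e+00  9.000e-04 -1.000e+00]]
```

View pics/w1b.png

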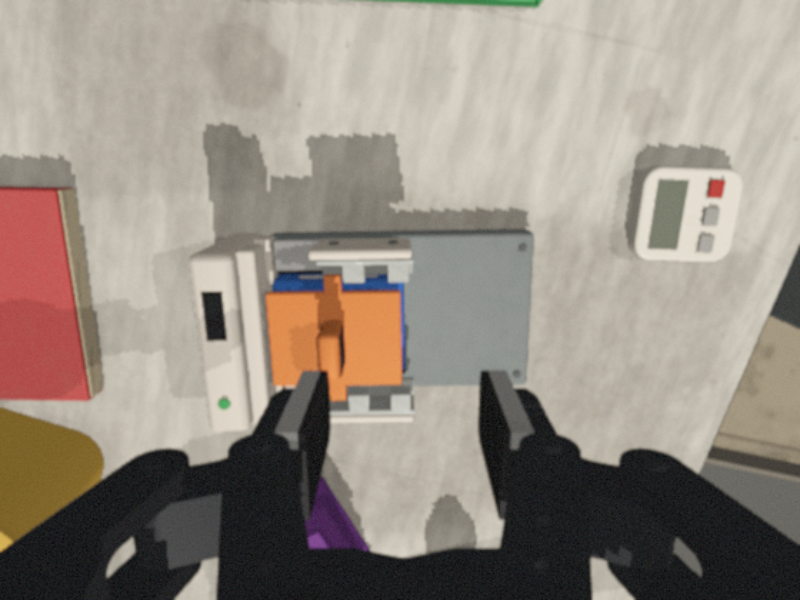

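```bash
cat >> h.py <<'E'
def W(f,u,v,z): return ray(f,u*.7+(-.15),v*.7-.15,z)
E
python3 - <<'E'
from h import *
yaw=lambda a,b:np.degrees(np.arctan2(*(a-b)[[1,0]]))
for z in (56,62,68,74,80):
    q=[W('w1',*p,z) for p in [(267,293),(403,291),(401,385),(273,386)]]
    print('plate',z,(q[0]+q[1]+q[2]+q[3])/4,'Lx',np.linalg.norm(q[0]-q[1]),np.linalg.norm(q[3]-q[2]),'Ly',np.linalg.norm(q[0]-q[3]),np.linalg.norm(q[1]-q[2]),'yaw',yaw(q[0],q[1]),yaw(q[3],q[2]))
for z in (6,12,18,24):
    a=W('w1',532,233,z);b=W('w1',527,385,z);c=W('w1',275,235,z);print('apron',z,(a+b)/2,np.linalg.norm(a-b),'yaw',yaw(c,a),yaw(b,a)-90)
E
```

```text
plate 56 [601.94728059 148.77285175  56.        ] Lx 83.32219070562857 82.50821744034239 Ly 62.14052253075048 62.72548438394825 yaw 13.914407710711721 13.524856764778358
plate 62 [601.66738802 146.43275754  62.        ] Lx 81.7521256900114 80.95349036695477 Ly 60.96959003784002 61.54352927949343 yaw 13.914407710711732 13.524856764778336
plate 68 [601.38749546 144.09266333  68.        ] Lx 80.18206067439421 79.39876329356703 Ly 59.79865754492958 60.36157417503856 yaw 13.914407710711746 13.524856764778376
plate 74 [601.1076029  141.75256913  74.        ] Lx 78.611995658777 77.84403622017939 Ly 58.62772505201912 59.17961907058372 yaw 13.914407710711737 13.524856764778354
plate 80 [600.82771033 139.41247492  80.        ] Lx 77.04193064315993 76.28930914679154 Ly 57.456792559108685 57.99766396612885 yaw 13.914407710711732 13.524856764778374
apron 6 [473.40609558 116.20418683   6.        ] 113.88825937694334 yaw 13.492909097675529 14.949683439233084
apron 12 [475.25760517 114.71209343  12.        ] 112.03348011396754 yaw 13.492909097675538 14.949683439233084
apron 18 [477.10911477 113.22000003  18.        ] 110.17870085099167 yaw 13.492909097675527 14.949683439233056
apron 24 [478.96062436 111.72790663  24.        ] 108.32392158801582 yaw 13.492909097675524 14.94968343923307
```

>>> {"fn": "servo_tool", "kwargs": {
  "rows": [
    [0.5,-1.4,-1.3,0,0,0,-0.8],
    [0.5,-1.4,-1.3,1.5,0,0,0],
    [0.5,-1.4,-1.3,2,0,0,0],
    [0.5,0,0,2.5,0,0,0],
    [0.5,0,0,2.5,0,0,0],
    [0.5,0,0,2,0,0,0],
    [0.5,0,0,0.4,0,0,0],
    [0.5,0,0,0,0,0,0],
    [0.5,0,0,0,0,0,0],
    [0.5,0,0,0,0,0,0]
  ]
}}

```text
clock: 4.15
position: [601.2, 143.6, 134.8]
ee_rot: [0.787, -0.617, 0.001, -0.001]
contact_force: [-0.7, 0.1, -0.5]
gripper_width: 42.8
```

```bash
python3 - <<'E'
from h import *
d=snap('wrist','w2')
cv2.imwrite('pics/w2b.png',cv2.resize(cv2.imread('pics/w2.png'),(800,600)))
s=read_state();print(s['position'],s['contact_force'],s['gripper_width']);print(R.from_quat(s['ee_rot']).as_matrix().round(4))
x=np.array([np.cos(np.radians(13.6)),np.sin(np.radians(13.6)),0])
# expected tip centre & fin top projections
p=s['position']
for z in (68,98): print(z,proj('w2',[p[0],p[1],z])/.7)
E
```

```text
[601.10059895 143.57046068 134.73690361] [-0.10167133  0.01874225 -0.01287028] 42.74132112283546
[[ 2.384e-01 -9.712e-01  2.400e-03]
 [-9.712e-01 -2.384e-01  1.100e-03]
 [-5.000e-04 -2.600e-03 -1.000e+00]]
68 [402.7821248  330.95782198]
98 [402.33923887 360.44081813]
```

View pics/w2b.png

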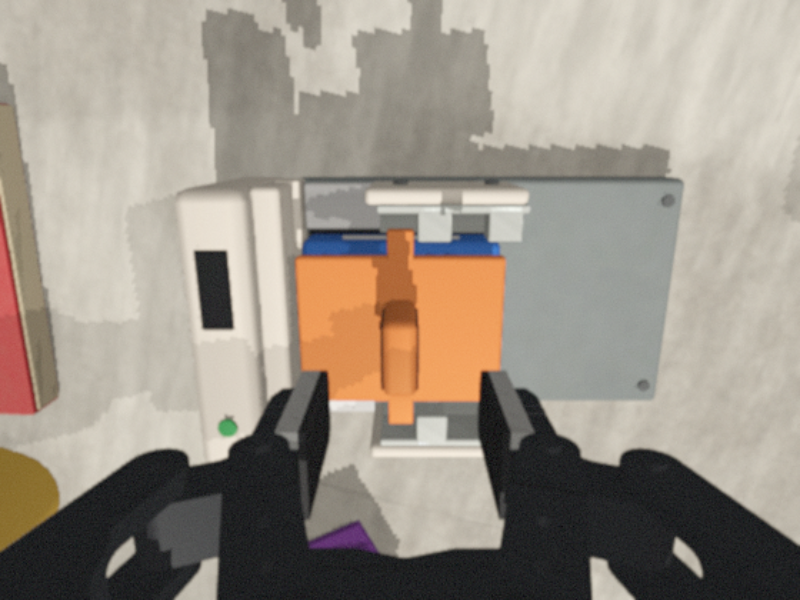

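Fin top centre sits at (400,365) and the plate's centre at (400,328). The fingers' middle is at about x=404, so I shift about 1 mm, descend and close partway.

>>> {"fn": "servo_tool", "kwargs": {
  "rows": [
    [0.5,0,-0.1,1,0,0,0],
    [0.5,0,0,1.2,0,0,0],
    [0.5,0,0,1.2,0,0,0],
    [0.5,0,0,1,0,0,0],
    [0.4,0,0,0.2,0,0,0],
    [0.3,0,0,0,0,0,0],
    [0.25,0,0,0,0,0,0],
    [0.25,0,0,0,0,0,0]
  ]
}}

```text
clock: 5.0
position: [601.8, 143.7, 87.9]
ee_rot: [0.787, -0.617, 0.0, -0.001]
contact_force: [-0.1, -0.8, 0.6]
gripper_width: 21.5
```

```bash
python3 - <<'E'
from h import *
d=snap('wrist','w3')
cv2.imwrite('pics/w3b.png',cv2.resize(cv2.imread('pics/w3.png')[150:420,130:430],(800,720))[:600])
s=read_state();print(s['position'],s['contact_force'],s['gripper_width'])
for z in (60,64,68,72):
    q=[W('w2',*p,z) for p in [(297,257),(504,257),(501,402)]]
    print(z,np.linalg.norm(q[0]-q[1]),np.linalg.norm(q[1]-q[2]))
E
```

```text
[601.77129137 143.75144536  87.92041902] [-0.37557344  0.03310364 -0.82542659] 21.496862018682442
60 81.03106887453185 62.468301751669834
64 79.467708530597 61.26307927258918
68 77.90434818666212 60.057856793508556
72 76.34098784272726 58.852634314427895
```

View pics/w3b.png

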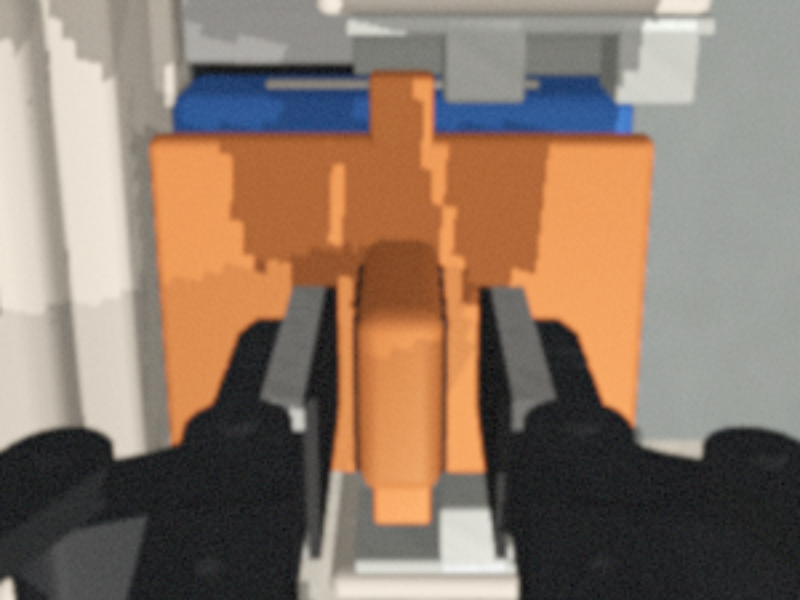

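Fin top spans x 357–444 in the crop (12 mm), and the gap between pads spans 335–480, so the fin sits about 0.9 mm towards tool −y. I'll correct that, lower a little, and close in small steps while watching the force.

>>> {"fn": "servo_tool", "kwargs": {
  "rows": [
    [0.25,0,-0.08,0.2,0,0,0],
    [0.25,0,0,0.2,0,0,0],
    [0.25,0,0,0.2,0,0,0],
    [0.2,0,0,0,0,0,0],
    [0.18,0,0,0,0,0,0],
    [0.165,0,0,0,0,0,0],
    [0.165,0,0,0,0,0,0]
  ]
}}

```text
clock: 5.75
position: [602.3, 143.8, 81.4]
ee_rot: [0.787, -0.617, 0.0, -0.0]
contact_force: [-0.4, -0.4, 0.4]
gripper_width: 14.1
```

>>> {"fn": "servo_tool", "kwargs": {
  "rows": [
    [0.155,0,0,0,0,0,0],
    [0.155,0,0,0,0,0,0]
  ]
}}

```text
clock: 5.95
position: [602.3, 143.8, 81.4]
ee_rot: [0.787, -0.617, 0.0, -0.0]
contact_force: [0.1, -0.7, 0.3]
gripper_width: 13.5
```

>>> {"fn": "servo_tool", "kwargs": {
  "rows": [
    [0.148,0,0,0,0,0,0],
    [0.148,0,0,0,0,0,0]
  ]
}}

```text
clock: 6.15
position: [602.4, 143.8, 81.4]
ee_rot: [0.787, -0.617, 0.0, -0.0]
contact_force: [1.1, 0.5, 0.7]
gripper_width: 12.9
```

>>> {"fn": "servo_tool", "kwargs": {
  "rows": [
    [0.142,0,0,0,0,0,0],
    [0.142,0,0,0,0,0,0]
  ]
}}

```text
clock: 6.35
position: [602.4, 143.8, 81.5]
ee_rot: [0.787, -0.617, 0.0, -0.0]
contact_force: [0.2, 0.5, 0.8]
gripper_width: 12.0
```

>>> {"fn": "servo_tool", "kwargs": {
  "rows": [
    [0.136,0,0,0,0,0,0],
    [0.136,0,0,0,0,0,0]
  ]
}}

```text
clock: 6.55
position: [602.4, 143.8, 81.5]
ee_rot: [0.787, -0.617, 0.0, -0.0]
contact_force: [1.3, -0.3, 0.3]
gripper_width: 11.9
```

>>> {"fn": "servo_tool", "kwargs": {
  "rows": [
    [0.1,0,0,0,0,0,0],
    [0.05,0,0,0,0,0,0],
    [0,0,0,0,0,0,0],
    [0,0,0,0,0,0,0],
    [0,0,0,0,0,0,0]
  ]
}}

```text
clock: 7.05
position: [602.4, 143.8, 81.6]
ee_rot: [0.787, -0.617, 0.0, -0.0]
contact_force: [-0.3, 0.2, 2.9]
gripper_width: 10.9
```

>>> {"fn": "servo_tool", "kwargs": {
  "rows": [
    [0,0,0,0.1,0,0,0],
    [0,0,0,0.1,0,0,0],
    [0,0,0,0,0,0,0]
  ]
}}

```text
clock: 7.35
position: [602.4, 143.8, 79.3]
ee_rot: [0.787, -0.617, 0.0, -0.0]
contact_force: [1.3, 0.5, 3.7]
gripper_width: 10.7
```

>>> {"fn": "servo_tool", "kwargs": {
  "rows": [
    [0,0,0,0.1,0,0,0],
    [0,0,0,0.1,0,0,0],
    [0,0,0,0,0,0,0]
  ]
}}

```text
clock: 7.65
position: [602.4, 143.8, 77.3]
ee_rot: [0.787, -0.617, 0.0, -0.0]
contact_force: [0.2, 0.3, 4.0]
gripper_width: 10.9
```

>>> {"fn": "servo_tool", "kwargs": {
  "rows": [
    [0,0,0,0.1,0,0,0],
    [0,0,0,0,0,0,0]
  ]
}}

```text
clock: 7.85
position: [602.4, 143.8, 76.3]
ee_rot: [0.787, -0.617, 0.0, -0.0]
contact_force: [1.3, 1.0, 3.9]
gripper_width: 11.1
```

>>> {"fn": "servo_tool", "kwargs": {
  "rows": [
    [0,0,0,0.1,0,0,0],
    [0,0,0,0,0,0,0]
  ]
}}

```text
clock: 8.05
position: [602.4, 143.8, 75.3]
ee_rot: [0.787, -0.617, 0.0, -0.0]
contact_force: [1.2, 1.4, 4.5]
gripper_width: 11.0
```

>>> {"fn": "servo_tool", "kwargs": {
  "rows": [
    [0,0,0,0.08,0,0,0],
    [0,0,0,0,0,0,0]
  ]
}}

```text
clock: 8.25
position: [602.4, 143.9, 74.6]
ee_rot: [0.787, -0.617, 0.0, -0.0]
contact_force: [0.6, 0.3, 4.0]
gripper_width: 10.9
```

>>> {"fn": "servo_tool", "kwargs": {
  "rows": [
    [0,0,0,0.08,0,0,0],
    [0,0,0,0,0,0,0]
  ]
}}

```text
clock: 8.45
position: [602.4, 143.8, 73.7]
ee_rot: [0.787, -0.617, 0.0, -0.0]
contact_force: [1.3, 1.0, 4.9]
gripper_width: 11.0
```

>>> {"fn": "servo_tool", "kwargs": {
  "rows": [
    [0,0,0,0.08,0,0,0],
    [0,0,0,0,0,0,0]
  ]
}}

```text
clock: 8.65
position: [602.4, 143.8, 72.9]
ee_rot: [0.787, -0.617, 0.0, -0.0]
contact_force: [2.0, 0.6, 4.4]
gripper_width: 11.0
```

>>> {"fn": "servo_tool", "kwargs": {
  "rows": [
    [0,0,0,0.05,0,0,0],
    [0,0,0,0,0,0,0]
  ]
}}

```text
clock: 8.85
position: [602.4, 143.8, 72.4]
ee_rot: [0.787, -0.617, 0.0, -0.0]
contact_force: [1.2, 0.9, 3.6]
gripper_width: 11.5
```

>>> {"fn": "servo_tool", "kwargs": {
  "rows": [
    [0,0,0,0.05,0,0,0],
    [0,0,0,0,0,0,0]
  ]
}}

```text
clock: 9.05
position: [602.4, 143.8, 72.0]
ee_rot: [0.787, -0.617, 0.0, -0.0]
contact_force: [1.7, 0.8, 4.6]
gripper_width: 10.8
```

>>> {"fn": "servo_tool", "kwargs": {
  "rows": [
    [0,0,0,0.05,0,0,0],
    [0,0,0,0,0,0,0]
  ]
}}

```text
clock: 9.25
position: [602.4, 143.8, 71.4]
ee_rot: [0.787, -0.617, 0.0, -0.0]
contact_force: [1.0, 1.3, 5.0]
gripper_width: 11.1
```

>>> {"fn": "servo_tool", "kwargs": {
  "rows": [
    [0,0,0,0.05,0,0,0],
    [0,0,0,0,0,0,0]
  ]
}}

```text
clock: 9.45
position: [602.3, 143.9, 71.0]
ee_rot: [0.787, -0.617, 0.0, -0.0]
contact_force: [1.6, 1.1, 4.9]
gripper_width: 11.0
```

>>> {"fn": "servo_tool", "kwargs": {
  "rows": [
    [0,0,0,0.05,0,0,0],
    [0,0,0,0,0,0,0]
  ]
}}

```text
clock: 9.65
position: [602.4, 143.8, 70.5]
ee_rot: [0.787, -0.617, 0.0, -0.0]
contact_force: [2.9, 1.6, 5.5]
gripper_width: 10.7
```

>>> {"fn": "servo_tool", "kwargs": {
  "rows": [
    [0,0,0,0.05,0,0,0],
    [0,0,0,0,0,0,0]
  ]
}}

```text
clock: 9.85
position: [602.4, 143.9, 70.0]
ee_rot: [0.787, -0.617, 0.0, -0.0]
contact_force: [2.1, 1.4, 4.5]
gripper_width: 11.0
```

>>> {"fn": "servo_tool", "kwargs": {
  "rows": [
    [0,0,0,0.05,0,0,0],
    [0,0,0,0,0,0,0]
  ]
}}

```text
clock: 10.05
position: [602.3, 143.8, 69.5]
ee_rot: [0.787, -0.617, 0.0, -0.0]
contact_force: [3.0, 1.1, 4.7]
gripper_width: 10.8
```

>>> {"fn": "servo_tool", "kwargs": {
  "rows": [
    [0,0,0,0.05,0,0,0],
    [0,0,0,0,0,0,0]
  ]
}}

```text
clock: 10.25
position: [602.3, 143.8, 69.0]
ee_rot: [0.787, -0.617, 0.0, -0.0]
contact_force: [2.1, 0.3, 4.6]
gripper_width: 10.9
```

>>> {"fn": "servo_tool", "kwargs": {
  "rows": [
    [0,0,0,0.05,0,0,0],
    [0,0,0,0,0,0,0]
  ]
}}

```text
clock: 10.45
position: [602.3, 143.8, 68.5]
ee_rot: [0.787, -0.617, 0.0, -0.0]
contact_force: [2.0, 1.2, 5.3]
gripper_width: 10.8
```

>>> {"fn": "servo_tool", "kwargs": {
  "rows": [
    [0,0,0,0.05,0,0,0],
    [0,0,0,0,0,0,0]
  ]
}}

```text
clock: 10.65
position: [602.4, 143.8, 68.0]
ee_rot: [0.787, -0.617, 0.0, -0.0]
contact_force: [2.7, 0.6, 5.4]
gripper_width: 11.0
```

>>> {"fn": "servo_tool", "kwargs": {
  "rows": [
    [0,0,0,0.04,0,0,0],
    [0,0,0,0,0,0,0]
  ]
}}

```text
clock: 10.85
position: [602.3, 143.8, 67.7]
ee_rot: [0.787, -0.617, 0.0, -0.0]
contact_force: [2.4, 0.8, 5.8]
gripper_width: 10.9
```

>>> {"fn": "servo_tool", "kwargs": {
  "rows": [
    [0,0,0,0.04,0,0,0],
    [0,0,0,0,0,0,0]
  ]
}}

```text
clock: 11.05
position: [602.3, 143.8, 67.3]
ee_rot: [0.787, -0.617, 0.0, -0.0]
contact_force: [2.2, 0.3, 5.7]
gripper_width: 10.9
```

>>> {"fn": "servo_tool", "kwargs": {
  "rows": [
    [0,0,0,0.04,0,0,0],
    [0,0,0,0,0,0,0]
  ]
}}

```text
clock: 11.25
position: [602.3, 143.8, 66.9]
ee_rot: [0.787, -0.617, 0.0, -0.0]
contact_force: [1.5, 0.3, 5.2]
gripper_width: 10.9
```

>>> {"fn": "servo_tool", "kwargs": {
  "rows": [
    [0,0,0,0.04,0,0,0],
    [0,0,0,0,0,0,0]
  ]
}}

```text
clock: 11.45
position: [602.3, 143.8, 66.6]
ee_rot: [0.787, -0.617, 0.0, -0.0]
contact_force: [3.2, -0.0, 5.8]
gripper_width: 10.8
```

>>> {"fn": "servo_tool", "kwargs": {
  "rows": [
    [0,0,0,0.03,0,0,0],
    [0,0,0,0,0,0,0]
  ]
}}

```text
clock: 11.65
position: [602.4, 143.8, 66.6]
ee_rot: [0.787, -0.617, 0.0, -0.0]
contact_force: [1.3, 1.4, 6.9]
gripper_width: 10.8
```

>>> {"fn": "servo_tool", "kwargs": {
  "rows": [
    [0,0,0,0.03,0,0,0],
    [0,0,0,0,0,0,0]
  ]
}}

```text
clock: 11.85
position: [602.4, 143.8, 66.6]
ee_rot: [0.787, -0.617, 0.0, -0.0]
contact_force: [0.9, 1.0, 8.9]
gripper_width: 10.7
```

>>> {"fn": "servo_tool", "kwargs": {
  "rows": [
    [0,0,0,0.03,0,0,0],
    [0,0,0,0,0,0,0]
  ]
}}

```text
clock: 12.05
position: [602.3, 143.8, 66.6]
ee_rot: [0.787, -0.617, 0.0, -0.0]
contact_force: [0.9, 0.4, 9.2]
gripper_width: 10.9
```

>>> {"fn": "servo_tool", "kwargs": {
  "rows": [
    [0,0,0,0,0,0,0]
  ]
}}

```text
clock: 12.15
position: [602.4, 143.8, 66.6]
ee_rot: [0.787, -0.617, 0.0, -0.0]
contact_force: [1.3, 0.3, 9.2]
gripper_width: 11.0
```

>>> {"fn": "servo_tool", "kwargs": {
  "rows": [
    [0,0,0.2,0,0,0,0],
    [0,0,0.2,0,0,0,0],
    [0,0,0.2,0,0,0,0]
  ]
}}

```text
clock: 12.45
position: [597.9, 142.8, 66.6]
ee_rot: [0.787, -0.617, 0.001, -0.002]
contact_force: [4.0, 0.4, 7.1]
gripper_width: 11.1
```

>>> {"fn": "servo_tool", "kwargs": {
  "rows": [
    [0,0,0.3,0,0,0,0],
    [0,0,0.3,0,0,0,0],
    [0,0,0.3,0,0,0,0]
  ]
}}

```text
clock: 12.75
position: [589.2, 140.7, 66.6]
ee_rot: [0.787, -0.617, 0.001, -0.002]
contact_force: [4.0, 1.0, 8.0]
gripper_width: 11.3
```

>>> {"fn": "servo_tool", "kwargs": {
  "rows": [
    [0,0,0.3,0.02,0,0,0],
    [0,0,0.3,0,0,0,0],
    [0,0,0.3,0,0,0,0]
  ]
}}

```text
clock: 13.05
position: [580.7, 138.7, 66.6]
ee_rot: [0.787, -0.617, 0.001, -0.002]
contact_force: [3.7, 1.3, 8.0]
gripper_width: 10.7
```

>>> {"fn": "servo_tool", "kwargs": {
  "rows": [
    [0,0,0.3,0,0,0,0],
    [0,0,0.3,0,0,0,0],
    [0,0,0.3,0,0,0,0]
  ]
}}

```text
clock: 13.35
position: [572.0, 136.6, 66.6]
ee_rot: [0.787, -0.617, 0.001, -0.002]
contact_force: [4.5, -0.1, 8.3]
gripper_width: 10.7
```

>>> {"fn": "servo_tool", "kwargs": {
  "rows": [
    [0,0,0.3,0,0,0,0],
    [0,0,0.3,0,0,0,0],
    [0,0,0.3,0,0,0,0]
  ]
}}

```text
clock: 13.65
position: [563.3, 134.5, 66.6]
ee_rot: [0.787, -0.617, 0.001, -0.002]
contact_force: [4.4, 1.1, 8.1]
gripper_width: 11.0
```

>>> {"fn": "servo_tool", "kwargs": {
  "rows": [
    [0,0,0.3,0,0,0,0],
    [0,0,0.3,0,0,0,0],
    [0,0,0.3,0,0,0,0]
  ]
}}

```text
clock: 13.95
position: [554.5, 132.3, 66.5]
ee_rot: [0.787, -0.617, 0.001, -0.002]
contact_force: [4.6, 1.1, 7.6]
gripper_width: 11.1
```

>>> {"fn": "servo_tool", "kwargs": {
  "rows": [
    [0,0,0.3,0,0,0,0],
    [0,0,0.3,0,0,0,0],
    [0,0,0.3,0,0,0,0]
  ]
}}

```text
clock: 14.25
position: [544.7, 129.7, 65.7]
ee_rot: [0.787, -0.617, 0.001, -0.001]
contact_force: [3.4, 1.5, 5.2]
gripper_width: 11.1
```

>>> {"fn": "servo_tool", "kwargs": {
  "rows": [
    [0,0,0.3,0,0,0,0],
    [0,0,0.3,0,0,0,0],
    [0,0,0.3,0,0,0,0]
  ]
}}

```text
clock: 14.55
position: [536.0, 127.6, 65.7]
ee_rot: [0.787, -0.617, 0.001, -0.001]
contact_force: [3.2, 1.0, 5.8]
gripper_width: 10.9
```

>>> {"fn": "servo_tool", "kwargs": {
  "rows": [
    [0,0,0.4,0,0,0,0],
    [0,0,0.4,0,0,0,0],
    [0,0,0.4,0,0,0,0],
    [0,0,0.4,0,0,0,0],
    [0,0,0.3,0,0,0,0],
    [0,0,0,0,0,0,0]
  ]
}}

```text
clock: 15.15
position: [516.9, 122.9, 65.6]
ee_rot: [0.787, -0.617, 0.0, -0.0]
contact_force: [2.5, 1.2, 6.3]
gripper_width: 10.8
```

>>> {"fn": "servo_tool", "kwargs": {
  "rows": [
    [0,0,0,-0.3,0,0,0],
    [0,0,0,-0.4,0,0,0],
    [0,0,0,-0.4,0,0,0],
    [0,0,0,-0.4,0,0,0],
    [0,0,0,-0.4,0,0,0],
    [0,0,0,-0.4,0,0,0],
    [0,0,0,-0.4,0,0,0],
    [0,0,0,0,0,0,0]
  ]
}}

```text
clock: 15.95
position: [516.1, 122.4, 92.1]
ee_rot: [0.787, -0.617, -0.0, 0.001]
contact_force: [0.2, 0.1, -1.5]
gripper_width: 11.3
```

```bash
python3 - <<'E'
from h import *
d=snap('scene','s2'); snap('wrist','w4')
a=cv2.resize(cv2.imread('pics/s2.png')[150:290,130:370],(560,327)); b=cv2.resize(cv2.imread('pics/w4.png'),(360,270))
c=np.zeros((600,560,3),np.uint8); c[:327]=a; c[328:598,:360]=b; cv2.imwrite('pics/m4.png',c)
s=read_state();print(s['position'],s['contact_force'],s['gripper_width'])
E
```

```text
[516.18633923 122.49127655  91.82619527] [ 0.10161782  0.44903945 -2.21177119] 10.880339346675097
```

View pics/m4.png

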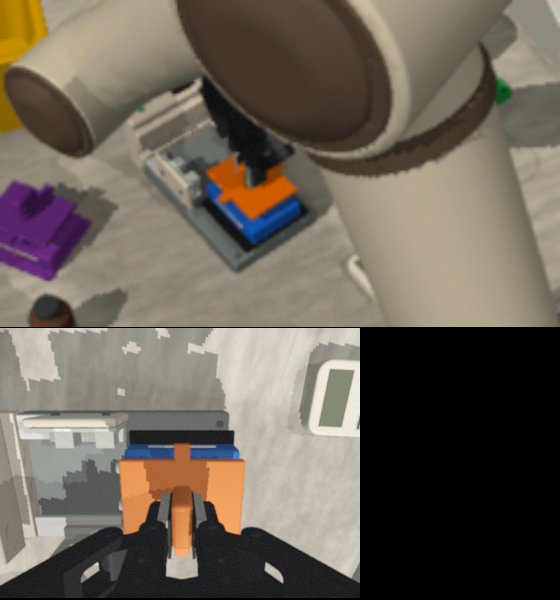

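>>> {"fn": "servo_tool", "kwargs": {
  "rows": [
    [0,0,0,-1.5,0,0,0],
    [0,0,0,-2,0,0,0],
    [0,0,0,-2,0,0,0],
    [0,1.5,-0.3,0,0,0,0],
    [0,2.5,-0.4,0,0,0,0],
    [0,3,-0.5,0,0,0,0],
    [0,3,-0.5,0,0,0,0],
    [0,3,-0.5,0,0,0,0],
    [0,3,-0.5,0,0,0,0],
    [0,3,-0.5,0,0,0,0],
    [0,3,-0.5,0,0,0,0]
  ]
}}

```text
clock: 17.15
position: [604.7, -84.0, 145.6]
ee_rot: [0.787, -0.617, -0.001, 0.001]
contact_force: [-0.0, -0.2, -1.7]
gripper_width: 11.0
```

>>> {"fn": "servo_tool", "kwargs": {
  "rows": [
    [0,3,-0.5,0,0,0,0],
    [0,2,-0.2,0,0,0,0],
    [0,0.9,0,0,0,0,0],
    [0,0,0,0,0,0,0],
    [0,0,0,0,0,0,0]
  ]
}}

```text
clock: 17.65
position: [625.4, -137.4, 146.5]
ee_rot: [0.787, -0.617, -0.001, 0.0]
contact_force: [0.4, 0.4, -1.0]
gripper_width: 10.8
```

```bash
python3 - <<'E'
from h import *
d=snap('wrist','w5'); snap('top','t5')
a=cv2.resize(cv2.imread('pics/t5.png')[110:250,250:430],(540,420))[:, :440]; b=cv2.resize(cv2.imread('pics/w5.png')[:,:],(800,600))
cv2.imwrite('pics/w5b.png',b)
s=read_state();p=s['position'];print(p,s['ee_rot'],s['contact_force'],s['gripper_width'])
for z in (14,): print(np.round([proj('w5',[625+dx,-138+dy,z])/.7 for dx,dy in [(73,94),(102,-62),(-72,-93),(-102,60)]]))
E
```

```text
[ 625.68148996 -136.76622736  147.10448211] [ 7.87319240e-01 -6.16545488e-01 -2.69811092e-04  5.23893118e-05] [-0.01426049  0.03922738 -1.66262635] 10.846641687220592
[[232. 418.]
 [222. 111.]
 [599. 137.]
 [557. 432.]]
```

View pics/w5b.png

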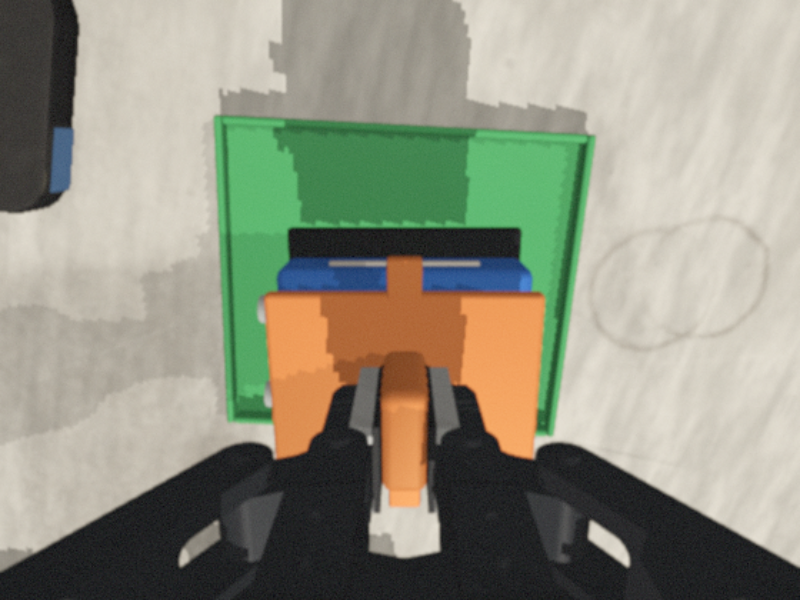

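The wrist view shows the cartridge level above the tray. The tray corners at (217,118), (593,136), (553,432) and (230,420) match the prediction to a few mm. Lowering.

>>> {"fn": "servo_tool", "kwargs": {
  "rows": [
    [0,0,0,1.0,0,0,3],
    [0,0,0,1.5,0,0,0],
    [0,0,0,1.5,0,0,0],
    [0,0,0,1.2,0,0,0],
    [0,0,0,0.8,0,0,0],
    [0,0,0,0.3,0,0,0],
    [0,0,0,0,0,0,0],
    [0,0,0,0,0,0,0]
  ]
}}

```text
clock: 18.55
position: [626.6, -137.6, 84.9]
ee_rot: [0.771, -0.637, 0.001, -0.0]
contact_force: [-0.0, 0.5, -2.4]
gripper_width: 10.9
```

>>> {"fn": "servo_tool", "kwargs": {
  "rows": [
    [0,0,0,0.2,0,0,0],
    [0,0,0,0.2,0,0,0],
    [0,0,0,0,0,0,0]
  ]
}}

```text
clock: 18.85
position: [625.9, -137.7, 80.1]
ee_rot: [0.771, -0.637, -0.0, 0.0]
contact_force: [0.5, 0.5, -2.5]
gripper_width: 10.7
```

>>> {"fn": "servo_tool", "kwargs": {
  "rows": [
    [0,0,0,0.15,0,0,0],
    [0,0,0,0.15,0,0,0],
    [0,0,0,0,0,0,0]
  ]
}}

```text
clock: 19.15
position: [625.9, -137.7, 76.9]
ee_rot: [0.771, -0.637, -0.0, 0.0]
contact_force: [-0.3, -0.7, -0.7]
gripper_width: 11.4
```

>>> {"fn": "servo_tool", "kwargs": {
  "rows": [
    [0,0,0,0.15,0,0,0],
    [0,0,0,0.1,0,0,0],
    [0,0,0,0,0,0,0]
  ]
}}

```text
clock: 19.45
position: [625.9, -137.6, 74.5]
ee_rot: [0.771, -0.637, -0.0, 0.0]
contact_force: [0.5, 0.5, -1.3]
gripper_width: 11.0
```

>>> {"fn": "servo_tool", "kwargs": {
  "rows": [
    [0,0,0,0.1,0,0,0],
    [0,0,0,0.1,0,0,0],
    [0,0,0,0,0,0,0]
  ]
}}

```text
clock: 19.75
position: [625.9, -137.7, 72.5]
ee_rot: [0.771, -0.637, -0.0, 0.0]
contact_force: [0.4, -0.7, -0.9]
gripper_width: 10.8
```

>>> {"fn": "servo_tool", "kwargs": {
  "rows": [
    [0,0,0,0.1,0,0,0],
    [0,0,0,0,0,0,0]
  ]
}}

```text
clock: 19.95
position: [626.0, -137.7, 71.6]
ee_rot: [0.771, -0.637, -0.0, 0.0]
contact_force: [0.6, 0.4, -1.4]
gripper_width: 11.0
```

>>> {"fn": "servo_tool", "kwargs": {
  "rows": [
    [0,0,0,0.1,0,0,0],
    [0,0,0,0,0,0,0]
  ]
}}

```text
clock: 20.15
position: [626.0, -137.7, 70.6]
ee_rot: [0.771, -0.637, -0.0, 0.0]
contact_force: [-0.1, -0.8, -0.7]
gripper_width: 11.1
```

>>> {"fn": "servo_tool", "kwargs": {
  "rows": [
    [0,0,0,0.1,0,0,0],
    [0,0,0,0,0,0,0]
  ]
}}

```text
clock: 20.35
position: [626.0, -137.7, 69.5]
ee_rot: [0.771, -0.637, -0.0, 0.0]
contact_force: [-0.1, 1.3, -0.8]
gripper_width: 11.3
```

>>> {"fn": "servo_tool", "kwargs": {
  "rows": [
    [0,0,0,0.1,0,0,0],
    [0,0,0,0,0,0,0]
  ]
}}

```text
clock: 20.55
position: [626.1, -137.7, 69.3]
ee_rot: [0.771, -0.637, 0.0, 0.0]
contact_force: [-1.1, 0.4, 2.1]
gripper_width: 11.3
```

Touchdown at TCP z ≈ 69.4 with a gentle force. Opening and retreating.

>>> {"fn": "servo_tool", "kwargs": {
  "rows": [
    [0.1,0,0,0,0,0,0],
    [0.15,0,0,0,0,0,0],
    [0.25,0,0,0,0,0,0],
    [0.35,0,0,0,0,0,0],
    [0.4,0,0,0,0,0,0],
    [0.4,0,0,0,0,0,0]
  ]
}}

```text
clock: 21.15
position: [626.1, -137.7, 68.6]
ee_rot: [0.771, -0.637, -0.0, 0.0]
contact_force: [0.1, 0.4, 0.0]
gripper_width: 33.9
```

>>> {"fn": "servo_tool", "kwargs": {
  "rows": [
    [0.4,0,0,-0.5,0,0,0],
    [0.4,0,0,-1.5,0,0,0],
    [0.4,0,0,-2,0,0,0],
    [0.4,0,0,-2.5,0,0,0],
    [0.4,0,0,-3,0,0,0],
    [0.4,0,0,-3,0,0,0],
    [0.4,0,0,0,0,0,0],
    [0.4,0,0,0,0,0,0]
  ]
}}

```text
clock: 21.95
position: [626.2, -137.6, 194.8]
ee_rot: [0.771, -0.637, 0.001, -0.001]
contact_force: [-0.3, -0.3, 0.4]
gripper_width: 34.2
```

```bash
python3 - <<'E'
from h import *
d=snap('wrist','w6')
cv2.imwrite('pics/w6b.png',cv2.resize(cv2.imread('pics/w6.png'),(800,600)))
s=read_state();print(s['position'],s['contact_force'],s['gripper_width'])
print(np.round([proj('w6',[625+dx,-138+dy,14])/.7 for dx,dy in [(73,94),(102,-62),(-72,-93),(-102,60)]]))
print(np.round(proj('w6',[625,-138,55])/.7))
E
```

```text
[ 625.56265304 -137.52372012  193.38197737] [0.21767471 0.17727571 0.06287467] 34.050365013822805
[[265. 388.]
 [246. 126.]
 [565. 130.]
 [545. 388.]]
[405. 284.]
```

View pics/w6b.png

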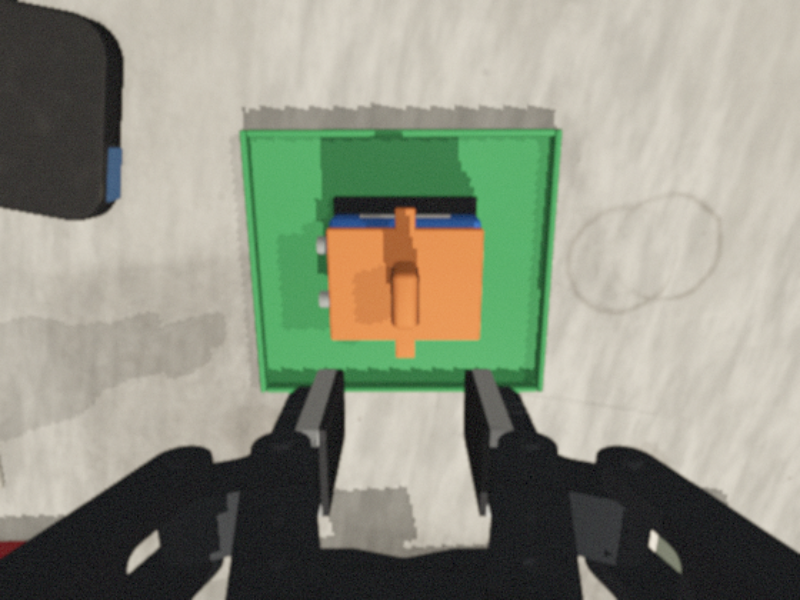

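The cartridge stands flat and centred in the tray: the plate's centre is at (405,284), exactly as predicted, and the gripper is well clear. Handing in.

```bash
python3 -c "
from bench import *
print(job_done())"
```

```text
the job is handed in; nothing more can be done
None
```

I took the blue wash cartridge off its dock, set it down in the green rinse tray, let go and handed the job in after about 22 s. No verdict was reported.

- **Release:** I gripped the orange fin and pushed the button down about 15 mm, until it stopped on the ledge. I held it there with about 7–9 N while sliding the cartridge out. That is slightly under the 8–12 N asked for at times, and it eased to about 5–6 N once the ears were past the catch. The force resisting the slide stayed around 4 N, and the highest contact reading on the tool was about 9 N, well under the 22 N limit.
- **Slide-out:** I moved the cartridge about 88 mm along the rails before lifting, past the 77 mm needed.
- **Placing:** It touched down on the tray floor at only a few newtons, and I then opened the gripper and raised it about 125 mm.

In the last wrist picture the cartridge stands upright and level. Its button plate centre is where the tray centre should appear, within a few mm, and the tray corners match within about 5 pixels. The contact force after release read close to zero. No path went near the bottle, timer or marker, but I did not take a final picture to confirm they had not moved. None of my checks failed; the camera estimates of the dock's height differed by about 4 mm (button plate top at 64–68 mm), and I settled that by contact.

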